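# Seat a manifold block in the corner of a drill jig

### The job

The drill jig on the bench is needed for the stepped aluminium manifold block, but a steel sleeve has been left standing in it: put the sleeve into the open parts tray and let go of it there. Then set the block upright and flat on the jig plate, its long side along the long stop and its short side to the short stop, press it into the corner firmly against both stops at once, and finish still holding it pressed there, without letting go. Leave the other things on the bench where they are.

Things in the scene. Friction and masses are not known exactly. Their poses are not given: they have to be found in the camera images.
- jig: Drill jig, bolted to the bench: a dark steel plate 170 x 140 x 12 mm with two steel stop bars on it that form a corner. Origin at the centre of the plate's underside; its x runs along the plate's 170 mm side, y along the 140 mm side, z up. The plate's top is at z = 12 mm. The corner lies towards +x, +y of the jig: the short stop's inner face is at x = +65 mm, the long stop's inner face at y = +50 mm. It does not yield.
- jig_corner (a point): The point on the plate's top face where the planes of the two inner stop faces meet: 65, 50, 12 mm in the jig's frame; axes as the jig's. With the block fully home its centre lies at -42, -27, +32 mm from here in the jig's frame.
- long_stop: Long stop, a rigid steel bar 120 mm long (along jig x), 16 mm thick, 25 mm high above the plate; origin at the centre of its underside. The block is pressed against its -y face. It ends 17 mm short of the jig corner.
- short_stop: Short stop, a rigid steel bar 80 mm long (along jig y), 16 mm thick, 25 mm high above the plate; origin at the centre of its underside. The block is pressed against its -x face. It ends 18 mm short of the jig corner.
- block_center (a point): Centre (half-way up) of the loose aluminium manifold block, 64 mm high in all, about 0.4 to 0.65 kg, standing on the bench beside the jig, on either side. Lower part: a flange 84 mm (x) x 54 mm (y), 30 mm high. Upper part, central on it: 60 mm (x) x 40 mm (y), 34 mm high, to be gripped (it begins 2 mm below this point and ends 32 mm above it). x along the long side, z up; the same after a half turn. Gripped by its upper part, the fingers clear the 25 mm stops.
- sleeve_center (a point): Centre (half-way up) of the loose steel sleeve: an upright tube, outside diameter 44 mm, bore 30 mm, 64 mm high, about 0.35 kg, standing on the jig plate near the corner at the start, where the block has to go. z along its axis. Its upper part stands 39 mm above the stops.
- tray: Open rectangular sheet-steel parts tray, fixed to the bench beside the jig, on the opposite side from the block: 150 mm (x) x 110 mm (y) x 30 mm high, walls and floor 4 mm thick. Origin at the centre of its underside. The sleeve may stand or lie in it.
- spray_can: Bystander: spray can, 66 mm diameter, 180 mm high, upright; origin under its centre.
- oil_bottle: Bystander: white plastic bottle, 72 mm diameter, 190 mm high, upright; origin under its centre.
- filter: Bystander: white oil filter canister, 76 mm diameter, 85 mm high; origin under its centre.
- socket: Bystander: small steel wrench socket, 30 mm diameter, 38 mm high; origin under its centre.
- wrench: Bystander: steel wrench 190 mm long lying flat, its length along its x.
- screwdriver: Bystander: screwdriver 200 mm long lying flat, its length along its x.
- bearing: Bystander: flat steel bearing ring, 62 mm diameter, 18 mm high; origin under its centre.
Not all that is in view belongs to the job. What is shaped like the tray but purple is not meant.

How it is judged:
On the way, in this order (a step that is already met when the one before it is completed fails the run):
1. the sleeve is in the parts tray, let go (x of sleeve_center in the frame of tray between -0.068 and 0.068 m and y of sleeve_center in the frame of tray between -0.048 and 0.048 m and z of sleeve_center in the frame of tray below 0.046 m and contact force between sleeve and the fingers below 0.1 N), for 0.2 s.
2. the block is flat on the plate in the corner, pressed against both stops (contact force between block and long_stop above 2 N and contact force between block and short_stop above 2 N and contact force between the fingers and block above 1 N and angle between the x axis of block_center and the x axis of jig, either way round below 0.06 rad and angle between block_center's own z axis and vertical below 0.06 rad and z of block_center in the frame of jig between 0.04 and 0.049 m and horizontal distance between block_center and jig_corner below 0.054 m), for 0.2 s.
At the end, for the whole second after the job is handed in: Sleeve in the tray (centre inside the walls, under 46 mm high), released; block flat on the plate and in line with the jig (0.06 rad, 5 mm), centre within 54 mm of the corner (home: 50), bearing on each stop with over 2 N while the fingers press on it with over 1 N (all of step 1 and all of step 2); the arm keeps its last pose, push and grip.
It fails at once if one of the bystanders on the bench is moved by more than 40 mm (distance of any of spray_can, oil_bottle, filter, socket, wrench, screwdriver, bearing from where it was at the start of the episode above 0.04 m).
It also fails if it takes over 61 s, if anything falls off the work surface, if the arm or the gripper's body presses on something with over 40 N, if the wrist force passes 120 N, or if a joint passes its speed limit or range.

### The arm

A 7-joint arm with a two-finger parallel gripper is mounted at the origin on the work surface. World frame = base frame: x ahead of the robot, y to its left, z up, the work surface at z = 0. Lengths are in m, angles in rad, forces in N, time in s.
With the tool pointing down it reaches from about 0.425 to 0.975 m from the base axis. Payload 16.7 kg.
Tool frame: the origin (TCP) lies between the finger pads; the fingertips stand 19 mm ahead of it and the grasp point (between the pads) is the TCP (env.tips_ahead is the distance from the TCP to the fingertips, in m); z points along the fingers, y is the direction in which the jaws open and shut (so a half turn about z gives the same grasp; the last joint's range is limited). The gripper opens to 85 mm and grips with 20 to 120 N. Pads are 22 mm wide; open, the fingers measure 114 mm over their backs; the gripper's body (76 mm by 85 mm) begins 54 mm behind the grasp point. The pads swing forward as they close: fully open they stand 13 mm farther back than shut.
Start: joints at [-1.5, 0.426, 0.074, 1.606, -0.034, 1.111, -0.067], TCP at [0.148, 0.659, 0.25] pointing down, gripper open.
Joint ranges: [-2.85, 2.85], [-0.5, 2.14], [-1.23, 1.37], [0.21, 2.46], [-1.02, 4.16], [0.16, 2.05], [-2.73, 2.73]. Speed limits (rad/s): [1.89, 1.89, 2.39, 2.39, 3.01, 3.01, 3.01].

### API

Orientations are given as a unit quaternion [x, y, z, w].
In Python, from workcell import env, command_gripper, inverse_kinematics, sensors, read_camera, job gives the robot as it stands. Calls block until the motion is done:
- env.reach(position, orientation): joint-space move of the TCP to a pose.
- env.movel(position, rate=0.15, attitude=None, until_force=None): straight line of the TCP; attitude=None keeps the orientation; rate is the mean speed in m/s. With until_force (N) it stops when the force on the tool has changed by that much, and returns True; else False.
- env.move_j(angles): joint-space move.
- command_gripper(opening): opening from 0.0 (shut) to 1.0 (fully open); the grip force is fixed at half the most; returns when the fingers have stopped.
- env.sleep(seconds).
- inverse_kinematics(position, orientation): joint angles nearest the present ones, or None.
- sensors.observe(): the state.
- read_camera(name): name is "scene" or "top" or "wrist"; returns a dict with "pixels" (400x640x3 uint8, red, green, blue), "fx", "fy", "cx", "cy" (pixels), "k1" (the pictures are not rectified: a ray, as slopes to the right and down, at radius r is drawn at 1 + k1 r^2 times it, then the intrinsics apply), "R" (3x3) and "t" (3): a world point X has camera coordinates R X + t. Camera axes: x right, y down, z forward; pixel columns grow to the right and rows downward; lengths in m; the calibration is good to about 2 mm. A picture is of the moment at which its call begins. There is no depth.
A pose or a line that the arm cannot do raises env.MotionError and nothing moves.
- job.job_done(): hands the job in, once; it reports no verdict.
The state is a dict: "t": time; "qpos": joint angles; "joint_vel": joint speeds; "effort": joint torques, N m; "ee_pos": TCP position; "orientation": TCP orientation; "wrist_force": force on the tool from outside, world axes, zero at the start; "wrist_torque": the same for the moment, N m; "grip_width": opening from 0.0 (shut) to 1.0 (fully open).
Only numpy, scipy, OpenCV 4.12 (cv2) and the standard library are available. Lean on these libraries where they do the work, as an engineer would, in place of code of your own. Each camera call takes 0.05 s, during which the arm holds its last target.

## Working session

There is one attempt and no reset: what is moved stays moved. The work goes in short steps, each a Python script; the robot and the scene stay as the last script left them, time stands still between calls to the robot, and variables do not carry over. Pictures are saved under pics/ and viewed, and the job is handed in when it is done.

```bash
ls; mkdir -p pics; python3 - <<'E'
from workcell import *
from workcell import env,sensors,read_camera
import cv2
s=sensors.observe();print(s)
for n in("scene","top","wrist"):
    c=read_camera(n);cv2.imwrite(f"pics/{n}0.png",c["pixels"][:,:,::-1]);print(n,[c[k] for k in("fx","fy","cx","cy","k1","R","t")])
E
```

```text
pics
{'t': 0.0, 'qpos': array([-1.49949796,  0.42672153,  0.07385295,  1.60660842, -0.03407123,
        1.11077726, -0.06710175]), 'joint_vel': array([-0.00126305,  0.00034618, -0.00088021, -0.0001434 , -0.00155463,
        0.0004393 ,  0.00086869]), 'effort': array([-1.11543584e-03, -9.49847174e+01,  3.76037210e+00, -4.63491476e+01,
        1.91709492e-02,  1.03370022e-02,  1.14183663e-04]), 'ee_pos': array([0.14778396, 0.6582381 , 0.24961701]), 'orientation': array([ 1.10186245e-01,  9.93910759e-01, -6.27701160e-04, -9.82571421e-06]), 'wrist_force': array([-0.02632844, -0.03812455, -0.03057404]), 'wrist_torque': array([-0.0420199 ,  0.0657984 ,  0.02879108]), 'grip_width': 1.0021389963472924}
scene [370.1227345355023, 370.1227345355023, 327.3705943526407, 206.45971246820284, -0.023551911392466006, array([[-0.8022384 ,  0.59693308, -0.00918895],
       [ 0.41390616,  0.5450386 , -0.72911907],
       [-0.43022696, -0.58873068, -0.68432518]]), array([ 0.40538516, -0.18545085,  1.34074666])]
top [392.8596359040044, 392.8596359040044, 320.0811601397783, 201.30512776829133, -0.06362952142743163, array([[ 0.01267771, -0.99983521,  0.01299324],
       [-0.98666988, -0.01461703, -0.16207679],
       [ 0.16224001, -0.01076528, -0.9866926 ]]), array([0.0036038 , 0.5385141 , 1.17517232])]
wrist [323.36135325303286, 323.36135325303286, 316.48931127092794, 200.7451768741082, -0.01399553002957161, array([[ 2.19371168e-01,  9.75641418e-01, -3.37163378e-04],
       [ 9.29259927e-01, -2.08837065e-01,  3.04734423e-01],
       [ 2.97241112e-01, -6.71632586e-02, -9.52437304e-01]]), array([-0.67475222, -0.03869294,  0.38001827])]
```

View pics/scene0.png

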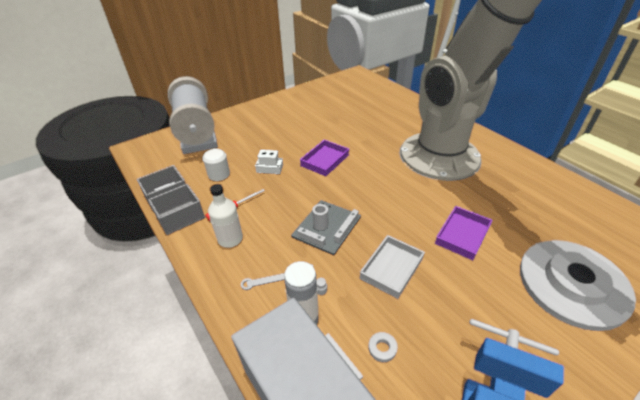

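View pics/top0.png

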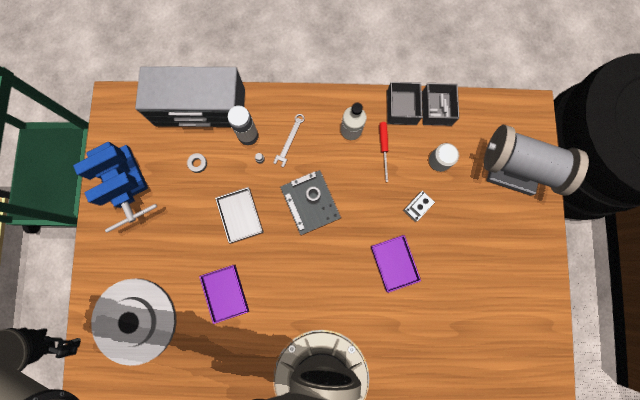

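The top view shows the jig at about (310,203) with the sleeve at (313,193) on it. The silver tray is at (239,216) and the aluminium block at (420,206). Purple decoy trays are at (224,293) and (395,263), and the dark bins at (405,103) and (440,103) aren't the tray either. The grey tray fits because it is sheet-steel coloured, beside the jig and on the opposite side from the block. I'll confirm with an enlarged crop.

```bash
python3 - <<'E'
import cv2
t=cv2.imread("pics/top0.png");cv2.imwrite("pics/crop0.png",cv2.resize(t[150:260,200:450],None,fx=3.2,fy=3.2,interpolation=cv2.INTER_CUBIC))
t=cv2.imread("pics/scene0.png");cv2.imwrite("pics/crop1.png",cv2.resize(t[130:300,235:435],None,fx=3.5,fy=3.5,interpolation=cv2.INTER_CUBIC))
E
```

```text
(no output)
```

View pics/crop0.png

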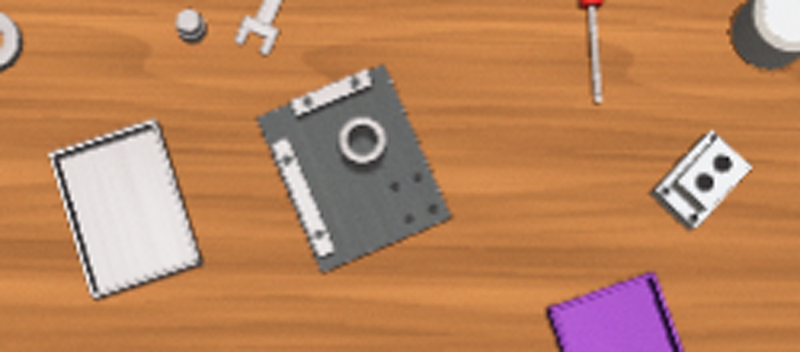

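View pics/crop1.png

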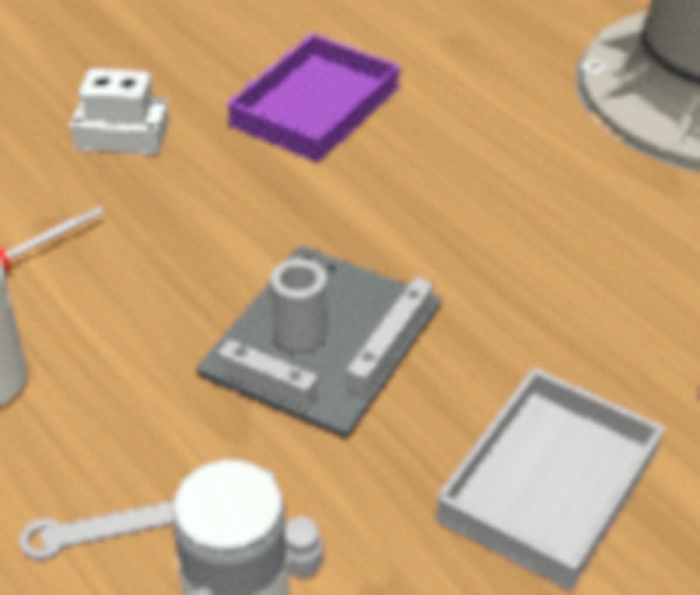

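The crops confirm it. The silver tray is at (239,216), open and beside the jig. The stepped block stands upright with its two bores on top. The sleeve stands on the jig, and the corner lies towards the upper left of the top view.

Next I'll measure by masks and ray casting.

```bash
cat > h.py <<'E'
import numpy as np, cv2
from scipy.spatial.transform import Rotation as Ro
from workcell import env,command_gripper,inverse_kinematics,sensors,read_camera,job
def ray(c,uv,z):
    uv=np.atleast_2d(np.asarray(uv,float)); d=np.c_[(uv[:,0]-c["cx"])/c["fx"],(uv[:,1]-c["cy"])/c["fy"]]
    s=d.copy()
    for _ in range(20): s=d/(1+c["k1"]*(s**2).sum(1,keepdims=True))
    R,t=c["R"],c["t"]; o=-R.T@t; D=np.c_[s,np.ones(len(s))]@R
    return (o+D*((z-o[2])/D[:,2])[:,None])[:,:2]
def proj(c,P):
    p=np.atleast_2d(P)@c["R"].T+c["t"]; s=p[:,:2]/p[:,2:]; s=s*(1+c["k1"]*(s**2).sum(1,keepdims=True))
    return s*[c["fx"],c["fy"]]+[c["cx"],c["cy"]]
def cnt(mask,near):
    """outer contour of component containing/nearest pixel"""
    cs,_=cv2.findContours(mask.astype(np.uint8),cv2.RETR_EXTERNAL,cv2.CHAIN_APPROX_NONE)
    cs=[k for k in cs if cv2.contourArea(k)>30]
    return max(cs,key=lambda k:cv2.pointPolygonTest(k,tuple(map(float,near)),True))[:,0,:]
def rect(c,k,z):
    P=ray(c,k,z).astype(np.float32)*1000
    (x,y),(w,h),a=cv2.minAreaRect(P.reshape(-1,1,2))
    if w<h: w,h,a=h,w,a+90
    return x/1000,y/1000,w,h,(a+90)%180-90
def quat(yaw): # tool down, tool y axis (jaw) at world angle yaw
    y=np.array([np.cos(yaw),np.sin(yaw),0]);z=np.array([0,0,-1.]);x=np.cross(y,z)
    return Ro.from_matrix(np.c_[x,y,z]).as_quat()
def save(c,n,box=None,f=1):
    p=c["pixels"][:,:,::-1]
    if box: p=p[box[1]:box[3],box[0]:box[2]]
    cv2.imwrite(f"pics/{n}.png",cv2.resize(p,None,fx=f,fy=f,interpolation=cv2.INTER_CUBIC))
E
python3 - <<'E'
from h import *
c=read_camera("top"); im=c["pixels"]; hsv=cv2.cvtColor(im,cv2.COLOR_RGB2HSV)
print("hsv",[hsv[y,x].tolist() for x,y in((295,215),(239,216),(430,200),(306,194),(318,194),(300,160),(294,205))])
grey=(hsv[:,:,1]<70)
for n,p,z in(("jig",(325,215),.012),("tray",(239,216),.03),("block",(420,206),.064)):
    print(n,np.round(rect(c,cnt(grey,p),z),4))
br=grey&(hsv[:,:,2]>150)
k=cnt(br,(293,205));print("longstop",np.round(rect(c,k,.037),4))
k=cnt(br,(304,178));print("shortstop",np.round(rect(c,k,.037),4))
k=cnt(br,(306,194));print("sleeve",np.round(rect(c,k,.076),4))
k=cnt(br,(427,202));print("blocktop",np.round(rect(c,k,.064),4))
E
```

```text
hsv [[6, 5, 233], [0, 5, 234], [120, 2, 242], [9, 11, 170], [0, 10, 174], [13, 163, 207], [0, 9, 202]]
jig [5.427000e-01 4.320000e-02 1.711855e+02 1.396247e+02 2.405400e+01]
tray [  0.4953   0.2652 151.6233 110.6059  19.4655]
block [  0.5267  -0.2926  87.3439  53.7493 -45.1892]
longstop [5.077000e-01 9.130000e-02 1.200418e+02 1.756590e+01 2.420440e+01]
shortstop [ 6.11700e-01  6.56000e-02  8.07896e+01  1.56075e+01 -6.60085e+01]
sleeve [5.58300e-01 3.46000e-02 4.11617e+01 4.10396e+01 4.55077e+01]
blocktop [  0.5275  -0.2949  82.9083  51.5927 -45.2014]
```

The pieces agree. The jig measures 171×140 mm at (0.542, 0.043), yaw 24.1°. Back-computing the origin from the two stops gives (0.5423, 0.0433) and (0.5418, 0.0431). The tray measures 152×111 mm at (0.495, 0.265). The sleeve is at (0.558, 0.035) with an apparent outside diameter of 41 mm plus 1 px, which is about right for 44.

Now I'll hover above the sleeve and check with the wrist camera.

```bash
python3 - <<'E'
from h import *
q=quat(np.radians(24.1+90))
for yaw in (24.1,114.1,-65.9,204.1): print(yaw,inverse_kinematics([.558,.035,.22],quat(np.radians(yaw))))
for yaw in (114.1,-65.9): print("place",inverse_kinematics([.523,.0,.2],quat(np.radians(yaw))))
for yaw in (45,-135): print("blk",inverse_kinematics([.527,-.294,.2],quat(np.radians(yaw))))
env.reach([.558,.035,.24],q)
c=read_camera("wrist");save(c,"w1");s=sensors.observe();print(s["t"],s["ee_pos"],s["qpos"]);print(proj(c,[[.5583,.0346,.076],[.5267,-.2926,.064]]))
c=read_camera("scene");save(c,"s1")
E
```

```text
24.1 [-0.80901901  0.34131201  0.78470594  1.93378102 -0.28854798  0.98122967
  0.53018738]
114.1 [-0.70709193  0.31198087  0.64810828  1.92902495 -0.22610123  0.97295295
  2.03755449]
-65.9 [-0.95192073  0.41317034  0.99692522  1.93970093 -0.41008588  1.00798827
 -0.91800292]
204.1 [-1.06838776  0.54405807  1.22162043  1.94377278 -0.58630219  1.07391225
 -2.31424746]
place [-0.72753832  0.28440353  0.72183645  2.02776779 -0.23675075  0.91157266
  2.11216275]
place [-0.94865528  0.38002293  1.0318755   2.03650509 -0.40420217  0.9433048
 -0.85405422]
blk [-0.08861153  0.4182058   0.63738306  1.84910697 -0.29724206  0.97051078
  1.46301692]
blk [-0.41904197  0.68088528  1.21192931  1.86420056 -0.71422469  1.11925025
 -1.29255657]
2.8917 [0.5580517  0.03573276 0.23992178] [-0.72476814  0.28858426  0.66340862  1.90892387 -0.20811709  1.01281646
  2.02200653]
[[314.47798431 186.32686843]
 [-33.61082869  -8.30016715]]
```

View pics/w1.png

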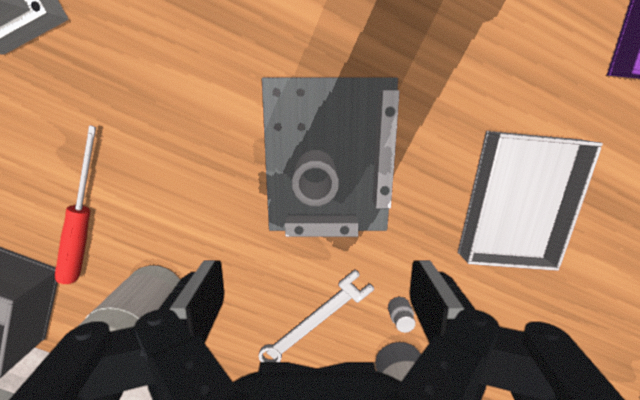

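The ring centre is at (315,183), against a prediction of (314.5,186), so they agree to about 2 mm. I'll grasp the sleeve.

```bash
python3 - <<'E'
from h import *
env.movel([.558,.035,.066],rate=.12,until_force=8)
command_gripper(0.0)
s=sensors.observe();print(s["t"],s["ee_pos"],s["grip_width"],s["wrist_force"])
env.movel([.558,.035,.16],rate=.12)
s=sensors.observe();print(s["t"],s["grip_width"],s["wrist_force"])
c=read_camera("wrist");save(c,"w2")
print(inverse_kinematics([.495,.265,.16],quat(np.radians(114.1))))
E
```

```text
5.0167 [0.55827152 0.03510575 0.06656852] 0.49973709028687896 [-2.64694583  0.33435217  9.4239593 ]
5.95 0.4997877961055571 [ 0.45701488 -0.54311128 -3.20951006]
[-1.07521683  0.3918468   0.58673554  1.97436623 -0.28373854  0.85606397
  1.65602422]
```

View pics/w2.png

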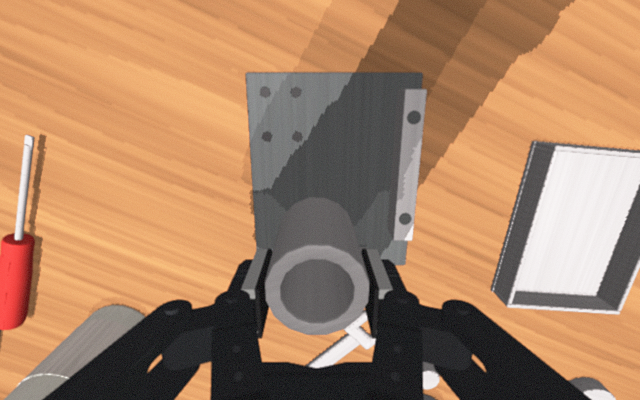

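The sleeve is held: the grip width matches 44 mm, the weight is about 3.2 N, and the picture shows it upright between the pads at (317,290). Now to the tray.

```bash
python3 - <<'E'
from h import *
q=quat(np.radians(114.1-4.6))
env.movel([.495,.265,.16],rate=.18,attitude=q)
r=env.movel([.495,.265,.0575],rate=.08,until_force=6)
s=sensors.observe();print(r,s["t"],s["ee_pos"],s["wrist_force"])
command_gripper(1.0)
env.movel([.495,.265,.2],rate=.2)
print(sensors.observe()["t"])
c=read_camera("wrist");save(c,"w3")
c=read_camera("top");save(c,"t3",(200,150,450,260),3.2)
E
```

```text
True 8.6833 [0.49490195 0.26476439 0.05858779] [-0.73343504 -0.58830256  8.22951934]
10.0417
```

View pics/w3.png

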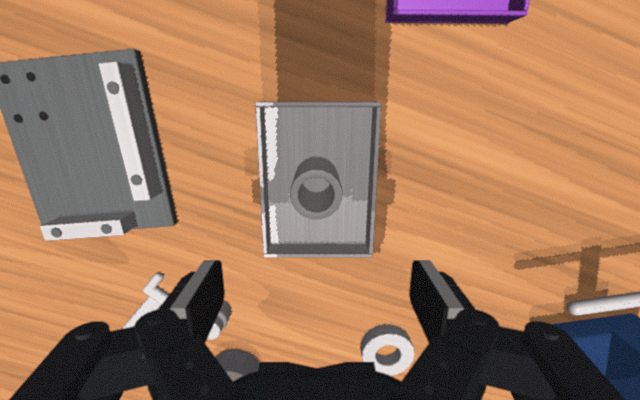

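The sleeve stands upright and free near the middle of the tray, at (316,190). Next the block. I'll hover and measure its top face with the wrist camera.

```bash
python3 - <<'E'
from h import *
q=quat(np.radians(45))
env.reach([.527,-.293,.24],q)
c=read_camera("wrist");save(c,"w4");s=sensors.observe();print(s["t"],s["ee_pos"],s["qpos"])
hsv=cv2.cvtColor(c["pixels"],cv2.COLOR_RGB2HSV)
p=proj(c,[[.527,-.293,.064]])[0];print(p)
grey=hsv[:,:,1]<70
k=cnt(grey,p);print(cv2.boundingRect(k.astype(np.int32).reshape(-1,1,2)))
for z in(0,.03,.064):print(z,np.round(rect(c,k,z),4))
x,y=p.astype(int);print(hsv[y-40:y+60:8,x,2])
E
```

```text
12.2083 [ 0.52759115 -0.29190664  0.23979126] [-0.4703128   0.6954579   1.32249458  1.82804647 -0.72428344  1.21638432
  1.86724549]
[315.21318296 184.28237142]
(284, 142, 54, 83)
0 [  0.5353  -0.3087  97.3088  59.8567 -42.8104]
0.03 [  0.5301  -0.3027  89.2805  54.9183 -42.8104]
0.064 [  0.5242  -0.296   80.1818  49.3215 -42.8104]
[117 186 116 184  35  26 191  98  32 172 193 210 194]
```

View pics/w4.png

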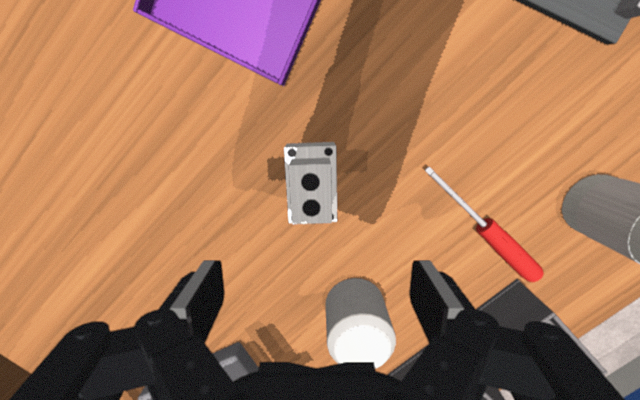

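The block shows two bores at (310,182) and (311,208), with the flange step at (310,152). Joint 3 is near its limit in this arm posture, so I'll switch to the roomier IK solution and look enlarged.

```bash
python3 - <<'E'
from h import *
env.move_j([-0.08861153,0.4182058,0.63738306,1.84910697,-0.29724206,0.97051078,1.46301692])
s=sensors.observe();print(s["t"],s["ee_pos"],s["qpos"])
c=read_camera("wrist");
p=proj(c,[[.527,-.293,.064]])[0];print(p);x,y=p.astype(int);save(c,"w5",(x-70,y-60,x+70,y+60),5);print(x-70,y-60)
P=ray(c,[[0,0]],.064)
import pickle;pickle.dump(c,open("c5.pkl","wb"))
E
```

```text
13.075 [ 0.52677634 -0.29404017  0.19996116] [-0.08951296  0.41864662  0.63909947  1.84919978 -0.2983026   0.97116329
  1.46408889]
[317.7111313  195.27756473]
247 135
```

View pics/w5.png

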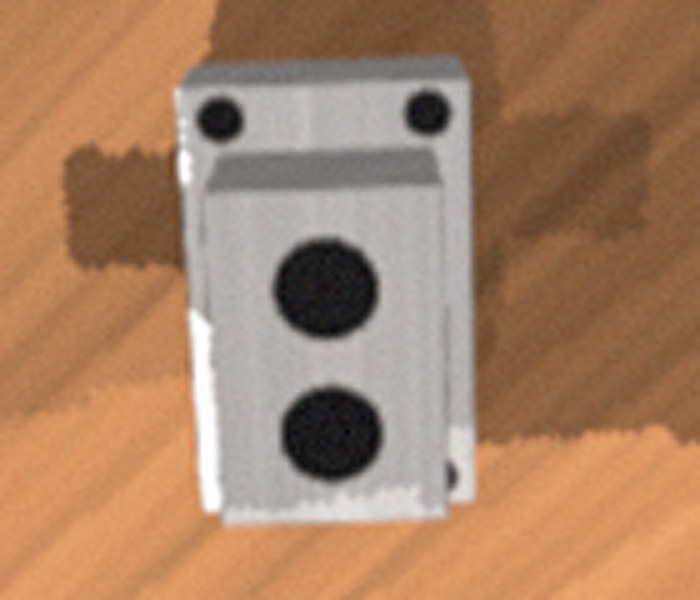

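Top-face corners in the crop are (207,190), (441,183), (448,515) and (222,520). The flange-top back edge runs from (183,88) to (468,80). I'll cast these onto z = 64 and 30 mm.

```bash
python3 - <<'E'
from h import *
import pickle;c=pickle.load(open("c5.pkl","rb"))
f=lambda a:np.array(a)/5.+[247,135]-.4
P=ray(c,f([[207,190],[441,183],[448,515],[222,520]]),.064)
print(P.round(4),P.mean(0)); e=lambda a,b:(np.linalg.norm(b-a)*1e3,np.degrees(np.arctan2(*(b-a)[::-1])))
print([e(P[i],P[(i+1)%4]) for i in range(4)])
F=ray(c,f([[183,88],[468,80]]),.03);print(F,e(*F), F.mean(0))
m=(P[0]+P[1])/2;d=(P[2]+P[3])/2-m;d/=np.linalg.norm(d);print("flange-centre",F.mean(0)+d*.042)
B=ray(c,f([[327,288],[332,434]]),.064);print(B,B.mean(0),e(*B))
E
```

```text
[[ 0.496  -0.2965]
 [ 0.5223 -0.2685]
 [ 0.5658 -0.3089]
 [ 0.5385 -0.3375]] [ 0.53065668 -0.30287162]
[(np.float64(38.40917572138654), np.float64(46.710713047741564)), (np.float64(59.32502846065982), np.float64(-42.86257697282498)), (np.float64(39.60364376951449), np.float64(-133.65528109594393)), (np.float64(59.07518916526271), np.float64(135.98149830709687))]
[[ 0.48310846 -0.29338995]
 [ 0.51877983 -0.2557061 ]] (np.float64(51.889493656155004), np.float64(46.57149864660485)) [ 0.50094414 -0.27454802]
flange-centre [ 0.53144047 -0.30342663]
[[ 0.52171915 -0.29447629]
 [ 0.54074218 -0.31245942]] [ 0.53123067 -0.30346785] (np.float64(26.177638035656727), np.float64(-43.390365588641934))
```

Centre is (0.531, -0.303) and yaw -43.4°, with face sizes of 59×39 mm (true 60×40). Top face, flange and bores agree within 1 mm. Grasp it.

```bash
python3 - <<'E'
from h import *
q=quat(np.radians(46.6)); X,Y=.5311,-.3033
env.movel([X,Y,.13],rate=.15,attitude=q)
r=env.movel([X,Y,.053],rate=.08,until_force=8)
print(r,sensors.observe()["ee_pos"])
command_gripper(0.0)
s=sensors.observe();print(s["t"],s["ee_pos"],s["grip_width"],s["wrist_force"])
env.movel([X,Y,.15],rate=.12)
s=sensors.observe();print(s["t"],s["grip_width"],s["wrist_force"],s["qpos"])
c=read_camera("wrist");save(c,"w6")
a=np.radians(24.1);R=np.array([[np.cos(a),-np.sin(a)],[np.sin(a),np.cos(a)]])
p=np.array([.5421,.0432])+R@[.011,.011];print(p,inverse_kinematics([*p,.15],quat(np.radians(114.1))))
E
```

```text
False [ 0.53137522 -0.3035162   0.05345754]
15.35 [ 0.5311719  -0.30338396  0.0533617 ] 0.45958935671128726 [-0.97908165  0.58959898  5.60849962]
16.3083 0.4632201233604771 [ 0.14482275 -0.46397735 -5.76404383] [-0.03654792  0.49161721  0.59484276  1.86953662 -0.34837617  0.88625055
  1.54081719]
[0.54764954 0.05773281] [-0.48451196  0.35242163  0.32016878  1.99422497 -0.14954064  0.81710973
  1.91134892]
```

View pics/w6.png

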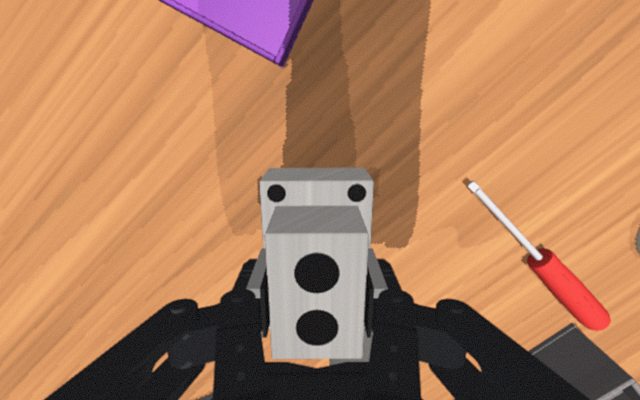

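The block is gripped square, with the bores at (317,273) and (317,327) and a weight of about 6 N. I'll carry it over the jig, check, then lower it about 12 mm clear of both stops.

```bash
python3 - <<'E'
from h import *
a=np.radians(24.1);R=np.array([[np.cos(a),-np.sin(a)],[np.sin(a),np.cos(a)]])
p=np.array([.5421,.0432])+R@[.011,.011];q=quat(np.radians(114.1))
env.movel([*p,.15],rate=.22,attitude=q)
r=env.movel([*p,.09],rate=.12)
s=sensors.observe();print(r,s["t"],s["ee_pos"],s["wrist_force"])
c=read_camera("top");save(c,"t7",(250,150,370,240),6)
c=read_camera("wrist");save(c,"w7")
E
```

```text
False 18.8 [0.54796825 0.05748923 0.0903401 ] [ 0.71027097 -0.47493005 -5.42594758]
```

View pics/w7.png

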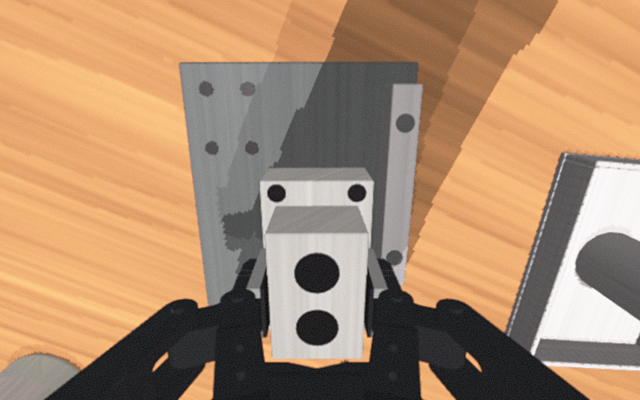

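View pics/t7.png

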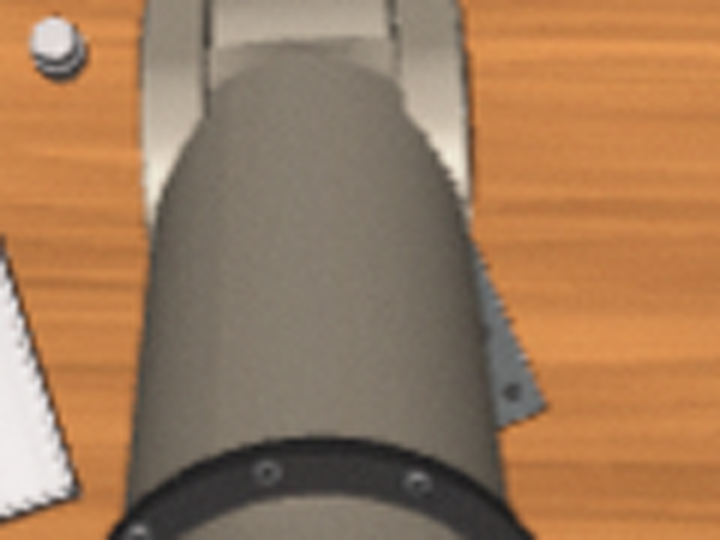

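The wrist view shows the block clear of the long stop (400,180) and its edges parallel to the plate's. I'll lower it and press against one stop, then the other.

```bash
cat >> h.py <<'E'
A=np.radians(24.1);RJ=np.array([[np.cos(A),-np.sin(A)],[np.sin(A),np.cos(A)]]);J0=np.array([.5421,.0432])
def st(tag):
    s=sensors.observe();print(tag,round(s["t"],2),"jig xy mm",(RJ.T@(s["ee_pos"][:2]-J0)*1e3).round(2),"z",s["ee_pos"][2].round(4),"F jig",(RJ.T@s["wrist_force"][:2]).round(1),s["wrist_force"][2].round(1),"T",s["wrist_torque"].round(2),"w",round(s["grip_width"],3));return s
def jmove(dx,dy,dz=0,**k):
    s=sensors.observe();e=s["ee_pos"].copy();e[:2]+=RJ@[dx,dy];e[2]+=dz
    return env.movel(e,**k)
E
python3 - <<'E'
from h import *
st("pre")
s=sensors.observe();e=s["ee_pos"]
print(env.movel([e[0],e[1],.062],rate=.03,until_force=9));st("down")
print(jmove(.022,0,rate=.02,until_force=12));st("x")
print(jmove(0,.022,rate=.02,until_force=12));st("y")
env.sleep(.3);st("hold")
c=read_camera("wrist");save(c,"w8")
E
```

```text
pre 18.9 jig xy mm [11.53 10.75] z 0.0908 F jig [ 1.4 -0.2] -5.4 T [-0.06 -0.01 -0.02] w 0.452
True
down 19.67 jig xy mm [11.22 10.83] z 0.0653 F jig [-2.2 -1. ] 10.0 T [0.06 0.39 0.02] w 0.456
True
x 19.98 jig xy mm [11.2  10.79] z 0.0653 F jig [-1.   1.2] 7.4 T [0.01 0.17 0.05] w 0.464
True
y 20.67 jig xy mm [11.21 22.8 ] z 0.0654 F jig [-1.7 -2.3] 3.1 T [-0.32 -0.28 -0.06] w 0.454
hold 20.97 jig xy mm [11.21 22.77] z 0.0654 F jig [-0.2 -0.6] 5.9 T [ 0.1  -0.13  0.07] w 0.452
```

View pics/w8.png

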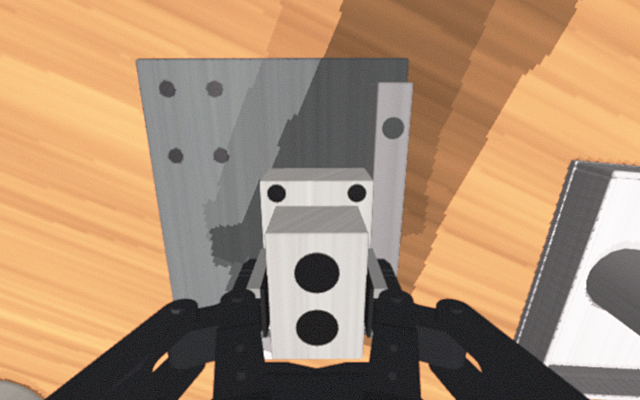

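The x move stopped early on a transient, from drag and the vertical preload. The y face reached the stop at 22.8 mm (home is 23). I'll ease the downforce slightly and move x again.

```bash
python3 - <<'E'
from h import *
jmove(0,-.001,.0008,rate=.02);env.sleep(.2);st("eased")
for i in range(3):
    r=jmove(.022,0,rate=.02,until_force=15);s=st("x");print(r)
    if (RJ.T@(s["ee_pos"][:2]-J0))[0]>.021:break
env.sleep(.3);st("hold")
E
```

```text
eased 21.47 jig xy mm [10.93 21.95] z 0.0659 F jig [0.2 0.5] -5.7 T [-0.03  0.01 -0.01] w 0.458
x 22.08 jig xy mm [20.21 21.96] z 0.0655 F jig [-1.4  0.8] 3.3 T [0.09 0.2  0.02] w 0.457
True
x 22.41 jig xy mm [20.18 21.98] z 0.0654 F jig [-1.9  0.6] 7.1 T [0.19 0.13 0.06] w 0.46
True
x 22.73 jig xy mm [20.29 21.92] z 0.0655 F jig [-3.   0.4] 8.3 T [0.13 0.12 0.01] w 0.46
True
hold 23.02 jig xy mm [20.28 21.96] z 0.0655 F jig [-1.7  0.3] 6.5 T [0.11 0.11 0.  ] w 0.459
```

```bash
python3 - <<'E'
from h import *
s=sensors.observe();e0=s["ee_pos"].copy();e0[2]+=.0006
for i in range(1,6):
    t=e0.copy();t[:2]+=RJ@[.0008*i,0]
    env.movel(t,rate=.02);env.sleep(.15);s=st(f"x+{.8*i:.1f}")
    if (RJ.T@s["wrist_force"][:2])[0]<-12:break
E
```

```text
x+0.8 23.43 jig xy mm [20.83 22.02] z 0.0659 F jig [-2.4  0.4] -4.6 T [-0.24  0.47 -0.05] w 0.458
x+1.6 23.82 jig xy mm [20.9  21.99] z 0.0659 F jig [-7.3  0.6] 1.3 T [-0.51  1.47 -0.05] w 0.459
x+2.4 24.23 jig xy mm [20.95 21.98] z 0.0659 F jig [-11.8   1.3] 5.8 T [-0.88  2.41 -0.02] w 0.462
x+3.2 24.62 jig xy mm [20.98 22.01] z 0.0659 F jig [-18.7   2. ] 10.9 T [-1.15  3.39 -0.04] w 0.46
```

The short stop is found at TCP x = 20.9 mm, and the arm's stiffness is about 8 N/mm, so I can set the push by offsetting the commanded position. Now I add the y push while keeping x loaded.

```bash
python3 - <<'E'
from h import *
z=.0653
for y in (22.6,23.4,24.2,25.0,25.8):
    env.movel([*(J0+RJ@np.array([.0230,y/1e3])),z],rate=.02);env.sleep(.2);s=st(f"y{y}")
    if (RJ.T@s["wrist_force"][:2])[1]<-14:break
env.sleep(.5);st("hold")
c=read_camera("wrist");save(c,"w9");c=read_camera("scene");save(c,"s9",(235,130,435,300),3.5)
E
```

```text
y22.6 25.07 jig xy mm [20.9  22.07] z 0.0657 F jig [-20.   -0.1] 22.9 T [-1.67  3.59 -0.01] w 0.453
y23.4 25.52 jig xy mm [20.91 22.16] z 0.0657 F jig [-18.9  -4.5] 20.0 T [-2.4   3.12 -0.1 ] w 0.457
y24.2 25.98 jig xy mm [20.93 22.28] z 0.0657 F jig [-18.9  -7. ] 18.3 T [-3.05  2.69 -0.13] w 0.463
y25.0 26.43 jig xy mm [20.93 22.45] z 0.0657 F jig [-18.1 -10.6] 17.5 T [-3.72  2.33 -0.31] w 0.459
y25.8 26.88 jig xy mm [20.91 22.64] z 0.0658 F jig [-18.1 -13.2] 16.6 T [-4.37  1.9  -0.41] w 0.457
hold 27.38 jig xy mm [20.91 22.67] z 0.0658 F jig [-18.5 -13.8] 16.5 T [-4.42  1.87 -0.45] w 0.455
```

View pics/w9.png

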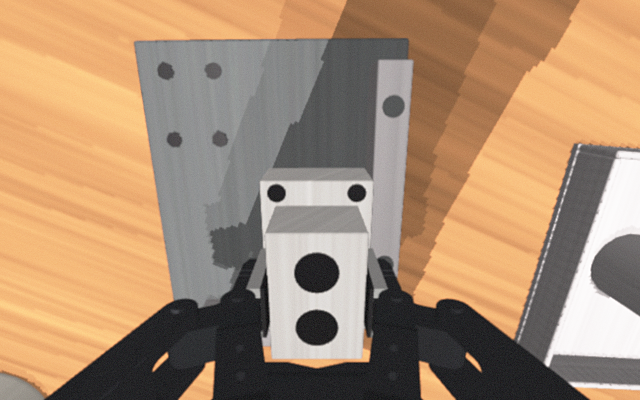

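View pics/s9.png

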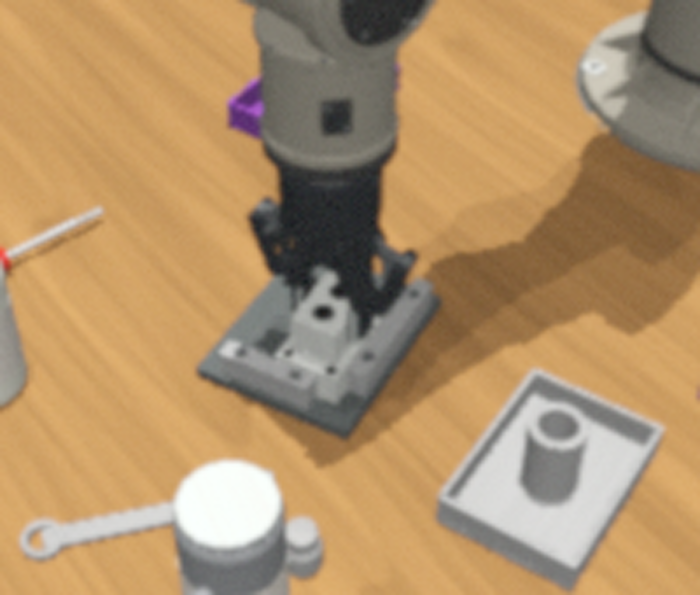

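Both pushes are on, but y crept from 22.1 to 22.7 mm while loading. Part of the 14 N could be friction from the plate (about 22 N down) and the short stop, so contact with the long stop isn't proven. I'll relax z and x, push y clearly home, then reload x.

```bash
python3 - <<'E'
from h import *
def to(x,y,z,tag):
    env.movel([*(J0+RJ@np.array([x,y])/1e3),z],rate=.02);env.sleep(.25);return st(tag)
to(20.8,24.5,.0662,"relax")
to(20.8,25.5,.0658,"y25.5")
to(20.8,26.5,.0656,"y26.5")
to(20.8,27.5,.0656,"y27.5")
to(21.8,27.5,.0656,"x21.8")
to(22.8,27.5,.0656,"x22.8")
E
```

```text
relax 28.01 jig xy mm [20.67 23.01] z 0.0663 F jig [-3. -9.] -2.2 T [-2.24 -0.12  0.08] w 0.457
y25.5 28.51 jig xy mm [20.76 23.11] z 0.0661 F jig [ -3.8 -15. ] 0.4 T [-3.28 -0.46  0.18] w 0.461
y26.5 29.01 jig xy mm [20.78 23.17] z 0.0661 F jig [ -5.2 -19.3] 3.4 T [-4.36 -0.69  0.27] w 0.458
y27.5 29.51 jig xy mm [20.77 23.26] z 0.0662 F jig [ -4.4 -23.6] 1.5 T [-5.4  -1.23  0.34] w 0.458
x21.8 30.01 jig xy mm [20.95 23.25] z 0.066 F jig [ -9.3 -23.4] 5.3 T [-5.65 -0.28  0.39] w 0.461
x22.8 30.51 jig xy mm [21.   23.21] z 0.066 F jig [-14.1 -23.5] 10.7 T [-5.96  0.85  0.42] w 0.459
```

```bash
python3 - <<'E'
from h import *
def to(x,y,z,tag):
    env.movel([*(J0+RJ@np.array([x,y])/1e3),z],rate=.02);env.sleep(.25);return st(tag)
to(24.2,27.2,.0652,"final")
env.sleep(.6);s=st("hold")
M=Ro.from_quat(s["orientation"]).as_matrix();print("tilt",np.degrees(np.arccos(-M[2,2])),"jaw yaw-114.1",np.degrees(np.arctan2(M[1,1],M[0,1]))-114.1)
c=read_camera("wrist");save(c,"w10")
# enlarged
save(c,"w10b",(220,30,440,370),1.7)
t=read_camera("scene");save(t,"s10",(290,190,375,260),8)
E
```

```text
final 31.01 jig xy mm [21.03 23.14] z 0.0659 F jig [-26.7 -19.9] 27.7 T [-6.16  3.2   0.45] w 0.458
hold 31.61 jig xy mm [21.04 23.17] z 0.0659 F jig [-26.7 -21. ] 27.8 T [-6.19  3.22  0.46] w 0.461
tilt 0.9058480339804177 jaw yaw-114.1 -0.326802651559035
```

View pics/w10b.png

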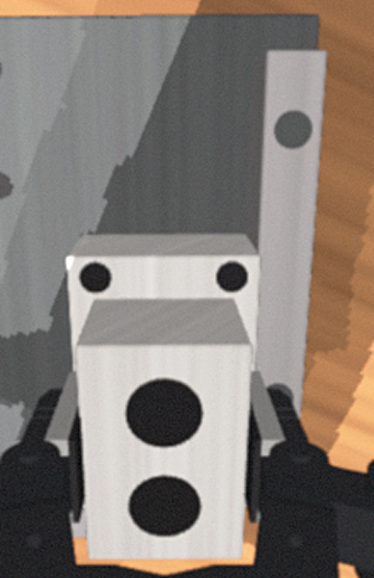

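View pics/s10.png

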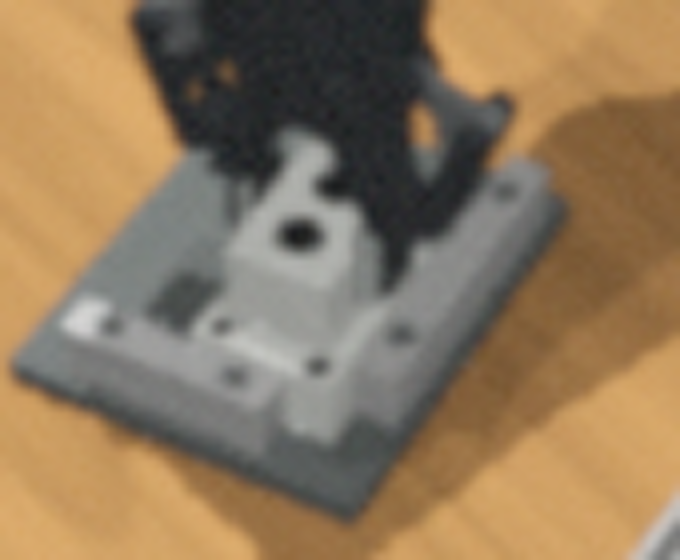

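The block sits in the corner with hard contact on both sides. To be sure the long stop carries real load and not just friction, I'll trim it: less downforce, y seated while x is light, then x reloaded.

```bash
python3 - <<'E'
from h import *
def to(x,y,z,tag):
    env.movel([*(J0+RJ@np.array([x,y])/1e3),z],rate=.02);env.sleep(.25);return st(tag)
to(21.8,27.2,.0662,"light")
to(21.8,28.6,.0660,"y")
to(23.6,28.6,.0660,"x")
env.sleep(.8);s=st("hold")
M=Ro.from_quat(s["orientation"]).as_matrix();print("tilt",np.arccos(-M[2,2]),"yaw err",np.degrees(np.arctan2(M[1,1],M[0,1]))-114.1)
c=read_camera("top");save(c,"t11",(120,80,500,310),2.1)
E
```

```text
light 32.24 jig xy mm [20.88 23.24] z 0.0664 F jig [ -6.5 -22. ] -0.7 T [-5.34 -0.65  0.37] w 0.455
y 32.74 jig xy mm [20.87 23.34] z 0.0664 F jig [ -7.3 -28.1] 0.9 T [-6.84 -1.15  0.56] w 0.46
x 33.24 jig xy mm [21.11 23.32] z 0.0662 F jig [-17.8 -28. ] 9.5 T [-7.49  0.79  0.49] w 0.459
hold 34.04 jig xy mm [21.11 23.32] z 0.0662 F jig [-16.9 -27.9] 9.5 T [-7.47  0.77  0.47] w 0.458
tilt 0.014786551143820128 yaw err -0.356034170247014
```

View pics/t11.png

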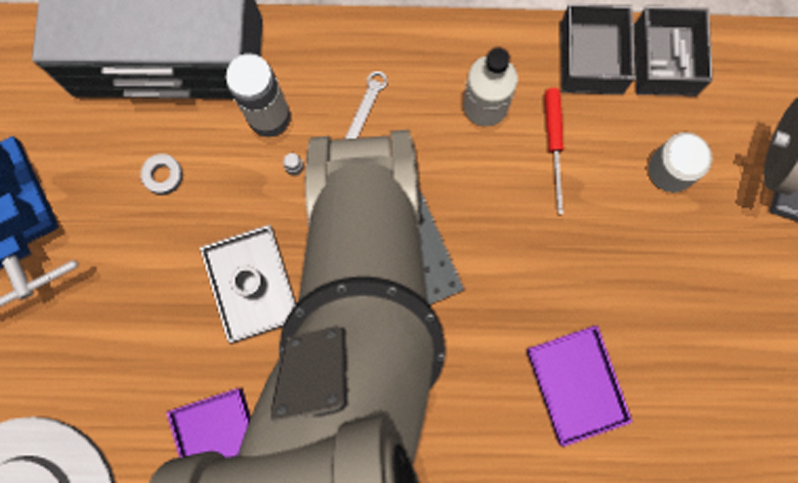

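The sleeve is in the tray at (247,282), and the bystanders are where they were. One last trim makes the x push as strong as y, so neither could be held by friction alone. Then I hand it in.

```bash
python3 - <<'E'
from h import *
env.movel([*(J0+RJ@np.array([25.2,28.8])/1e3),.0664],rate=.02);env.sleep(.6);s=st("final")
M=Ro.from_quat(s["orientation"]).as_matrix();print("tilt",np.arccos(-M[2,2]))
job.job_done();print(st("done")["t"])
E
```

```text
final 34.94 jig xy mm [21.16 23.32] z 0.0662 F jig [-24.8 -29. ] 12.1 T [-8.34  1.99  0.62] w 0.462
tilt 0.017459258629669547
the job is handed in; nothing more can be done
the job is handed in; nothing more can be done
```

I put the sleeve in the silver parts tray and let go of it. I then set the block in the jig corner and handed the job in at about 35 s, still gripping and pressing it. No verdict was reported.

**Last checks before handing in**
- **Sleeve:** it stands upright near the middle of the tray with the fingers clear of it.
- **Push:** the wrist reads about 25 N towards the short stop and 29 N towards the long stop, with about 12 N net on the plate.
- **Alignment:** the tool tilt is 0.017 rad and its yaw is about 0.006 rad from the jig's measured yaw.
- **Bystanders:** in the last top view I saw none of them moved.

**Things that went wrong or disagreed**
- **Early stop:** the first x push, set to stop on a force change, ended early on drag. I used commanded-position offsets for the pushes after that.
- **Friction in the y push:** the first combined push left the long-stop contact in doubt because friction could have carried it. I seated y again with x and the plate load light, then reloaded x.
- **Position:** the tool ended at 21.2, 23.3 mm in the jig frame, against a home of 23, 23. I put the 2 mm in x down to where I gripped the block and to calibration.
- **Height:** the tool sits about 1 mm higher than when the block first touched the plate. I took that as slight tilt under load, within the limits.
- **Contact with the stops:** the wrist sensor shows the total push, so I inferred the load on each stop rather than measuring it.

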